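# Dim the lamps and hold the test box open for inspection

## Robot

A 7-joint arm with a two-finger parallel gripper is mounted at the origin on the work surface. World frame = base frame: x ahead of the robot, y to its left, z up, the work surface at z = 0. Lengths are in m, angles in degrees, forces in N, time in s.
With the tool pointing down it reaches from about 0.425 to 0.875 m from the base axis. Payload 4.7 kg.
Tool frame: the origin (TCP) lies between the finger pads; the fingertips stand 8 mm ahead of it and the grasp point (between the pads) lies 11 mm behind it; z points along the fingers, y is the line along which they close (so a half turn about z gives the same grasp; the last joint's range is limited). The gripper opens to 87 mm and grips with 3 to 60 N. Pads are 19 mm wide; open, the fingers measure 117 mm over their backs; the gripper's body (75 mm by 190 mm) begins 51 mm behind the grasp point.
Start: joints at [68.99, 18.392, -4.016, 83.108, 1.295, 78.541, -3.26], TCP at [0.242, -0.603, 0.231] pointing down, gripper open.
Joint ranges: [-163.93, 163.93], [-17.29, 119.83], [-79.2, 71.16], [3.27, 140.29], [-89.18, 269.18], [5.43, 117.66], [-154.24, 154.24]. Speed limits (degrees/s): [147.25, 147.25, 180, 180, 180, 180, 180].

## Interface

Orientations are given as [roll, pitch, yaw] about the fixed x, y, z axes, in that order (R = Rz(yaw) Ry(pitch) Rx(roll)).
In Python, from cell import env, viewer gives the robot as it stands. The module is installed in compiled form; this text tells all that it offers.
- The arm moves only by the tool arm_command, never from a script. Its argument "series" is a list of rows, each a list of 2 entries, a list of its own where there are three numbers: the shift along the tool's x, y, z in mm, then the turn about the tool's z in rad. A call has exactly 5 rows; each row is the pose to reach, as a shift and turn from the pose commanded when the call began, along the tool's axes at that moment; what a row does not reach only later rows make up. A row lasts 1/10 s, in which the tool goes at most 50 mm and 8.59 degrees, less where a joint would pass 70% of its speed; a pose out of reach is approached as far as the arm can. A call with a gripper value outside its range is refused whole. "grip" is the gripper command: -1 is fully open, 1 is shut, values between are in proportion, set as the call begins (left out, the last holds). The fingers move at their own pace and stop on an object; "grip_force" is the grip in N (left out, the last holds). Time passes only in rows, so rows that repeat a pose let the fingers close, or fill a call up. It gives the time, the measured TCP pose, the force, the opening and the grip force at its end, in the units of the state.
- env.get_obs(): the state, without advancing time (a new reading comes with each control period).
- viewer.read_camera(name): name is "scene" or "top" or "wrist"; returns (picture, depth): 420x560x3 uint8, blue, green, red; 420x560 float32, m along the optical axis (not along the pixel's ray), 0 where there is no reading.
- viewer.calibration(name): a dict with "K" (3x3 intrinsics, pixels), "T" (4x4, takes a point from camera to world coordinates); the wrist camera has in their place "hand_eye" (4x4, takes a point from camera to tool coordinates, whose origin is the TCP and whose axes are the flange's). Camera axes: x right, y up, looking along -z (the intrinsics and any distortion apply to the point x, -y, -z); pixel columns grow to the right and rows downward; lengths in m; the calibration is good to about 2 mm. A picture is of the moment at which its call begins: read the wrist's pose just before it. calibration takes no time and is no camera call.
- env.sign_off(): hands the job in; it is judged then, once.
The state is a dict: "time_s": time; "qpos": joint angles; "joint_velocities": joint speeds; "effort": joint torques, N m; "tool_pos": TCP position; "tool_rot": TCP orientation; "force": force on the tool from outside, world axes, zero at the start; "wrist_torque": the same for the moment, N m; "grip_width": finger opening in m; "grasp_force": force on a finger pad.
Only numpy, scipy, OpenCV 4.12 (cv2) and the standard library are available. Lean on these libraries where they do the work, as an engineer would, in place of code of your own. Each camera call takes 0.05 s, during which the arm holds its last target. There are 200 camera calls.

## Task

First dim the lamps on test: stand the dimmer's lever straight upright while the cover of the test box stays shut. Then lift the test box's sprung cover by its bar handle to 45 degrees open, for a look at the lamps, and finish while still holding it there with the gripper (it springs shut if let go). Keep the lever upright and leave the loose lamps, screwdriver, tape roll and small black bin where they are.

Things in the scene. Friction and masses are not known exactly. Their poses are not given: they have to be found in the camera images.
- jig: test box: grey open-topped box 200 (x) x 260 (y) x 90 mm high, fixed to the bench, 20 lamps in rows inside; closed by a white-framed clear cover hinged along its far (+x) top edge. Origin: centre of underside; -x is the front, towards the robot; yaw varies.
- cover (a joint): opening angle of the cover, rad: 0 shut (level), 0.785 = 45 degrees, stop at 1.4; grows as the front edge is lifted. Weight and spring always push it shut: 2 to 4 N upward at the handle start it, 5 to 7 N hold it at 45 degrees.
- cover_hinge (a point): point on the cover's hinge axis, at the middle of its length: 100 mm behind the jig's centre (+x of the jig), 91 mm above the bench. The axis is the jig's y. This frame turns with the cover.
- cover_handle (a point): middle of the cover's bar handle: round steel bar 10 mm thick, along the jig's y, 110 mm between the 8 mm posts that carry its ends; bar centre 40 mm above the cover's top face. In the cover's frame it lies at (-187, 0, +48) mm from cover_hinge; 139 mm above the bench with the cover shut. The bar can turn between the finger pads, so the tool may stay pointing down.
- dimbox: dimmer: white case 130 (x) x 90 (y) x 45 mm high, fixed to the bench, to the left or to the right of the test box (a multimeter lies on the other side); on top a grey block 70 x 50 x 25 mm that carries the lever. Origin: centre of underside. The lever swings in the x-z plane of this frame.
- dimmer (a joint): lever angle, rad: 0 = leaning 0.8 rad towards the dimmer's -x, 0.8 = straight upright, 1.6 = leaning 0.8 rad towards its +x. Starts at 0 to 0.35. Stays where it is left (friction, about 0.8 N at the knob).
- dimmer_pivot (a point): pivot of the lever: above the middle of the dimmer, 67 mm above the bench.
- dimmer_tip (a point): centre of the lever's black ball knob, 26 mm in diameter, on a 10 mm steel stem, 80 mm from the pivot.
- lamp_a: spare lamp standing, aluminium with black crown, 27 mm diameter, 67 mm tall; loose, stays where it is. Origin: centre of underside.
- lamp_b: second spare lamp, like lamp_a; loose, stays where it is. Origin: centre of underside.
- driver: screwdriver 140 mm long lying near the robot; loose, stays where it is.
- tape: roll of tape lying flat, 90 mm diameter, 24 mm high; loose, stays where it is. Origin: centre of underside.
- caps: small black bin 100 x 90 x 50 mm; loose, stays where it is. Origin: centre of underside.
Mind the look-alikes: they are no part of the job. What is shaped like the dimbox but purple is not meant.

How it is judged (in metres and radians):
On the way, in this order (a step that is already met when the one before it is completed fails the run):
1. the dimmer's lever stands upright, the cover still shut (value of joint dimmer between 0.65 and 0.95 rad and value of joint cover below 0.1 rad), for 0.2 s.
2. the gripper holds the cover at 45 degrees (value of joint cover between 0.655 and 0.915 rad and velocity of joint cover between -0.1 and 0.1 rad/s and contact force between the fingers and cover above 1 N), for 0.3 s.
At the end, for the whole second after the job is handed in: the fingers hold the cover still at 45 degrees (within 7.5 degrees), the dimmer's lever stands upright (within 8.5 degrees), and the loose things are where they were (within 30 mm) (all of step 2 and value of joint dimmer between 0.65 and 0.95 rad and distance of each of lamp_a, lamp_b, driver, tape, caps from where it was at the start of the episode below 0.03 m); the arm keeps its last pose, push and grip.
It fails at once if the cover is lifted while the lever is not upright (value of joint cover above 0.15 rad and not (value of joint dimmer between 0.65 and 0.95 rad)).
It fails at once if a loose thing on the bench is moved (distance of any of lamp_a, lamp_b, driver, tape, caps from where it was at the start of the episode above 0.03 m).
It also fails if it takes over 45 s, if anything falls off the work surface, if the arm or the gripper's body presses on something with over 40 N, if the wrist force passes 120 N, or if a joint passes its speed limit or range.

## Working session

There is one attempt and no reset: what is moved stays moved. The work goes in short steps, Python scripts to look and compute and a tool call to move; the robot and the scene stay as the last step left them, time stands still between calls to the robot, and variables do not carry over. Pictures are saved under pics/ and viewed, at most 10 in all, crops included, and the job is handed in when it is done.

Besides the shell and the picture viewer there is one more tool, called after "Call:" by a JSON object that holds its "api" and its "payload", one argument or row to a line. arm_command: Moves the arm, as the interface text tells. Its arguments: {"type":"object","properties":{"series":{"type":"array"},"grip":{"type":"number"},"grip_force":{"type":"number"}},"required":["series"]}

```bash
mkdir -p pics; cat > h.py <<'E'
import numpy as np, cv2
from cell import env, viewer
def cloud(name):
    im,d=viewer.read_camera(name); c=viewer.calibration(name); K=c["K"]
    v,u=np.mgrid[0:420,0:560]
    x=(u-K[0,2])/K[0,0]*d; y=(v-K[1,2])/K[1,1]*d
    P=np.stack([x,-y,-d,np.ones_like(d)],-1)
    if "T" in c: P=P@np.array(c["T"]).T
    return im,d,P[...,:3]
E
python3 - <<'E'
from h import *
print(env.get_obs())
for n in ("top","scene"):
    im,d,P=cloud(n); cv2.imwrite(f"pics/{n}0.png",im); np.save(f"{n}P.npy",P); print({k:np.round(v,3) if not isinstance(v,str) else v for k,v in viewer.calibration(n).items()})
print(viewer.calibration("wrist"))
E
```

```text
{'time_s': 0.0, 'qpos': array([68.98836773, 18.44102595, -4.01501623, 83.17297999,  1.2951583 ,
       78.53877021, -3.26085812]), 'joint_velocities': array([-0.06131443, -0.00165986, -0.00076862, -0.10164167,  0.01253652,
        0.11529348,  0.03207856]), 'effort': array([ 5.81938116e-05, -4.91289067e+01, -4.03471906e-01, -3.12527633e+01,
       -6.37629256e-02,  4.38201951e-02,  2.13743347e-04]), 'tool_pos': array([ 0.2413526 , -0.60297937,  0.22945596]), 'tool_rot': array([-1.79892468e+02,  5.83964461e-03,  2.18200295e+01]), 'force': array([ 0.58294191,  0.1372162 , -0.09340434]), 'wrist_torque': array([0.04761173, 0.02236252, 0.01209574]), 'grasp_force': 0.0, 'grip_width': 0.08707938465048641}
{'K': array([[393.543,   0.   , 278.073],
       [  0.   , 393.543, 208.503],
       [  0.   ,   0.   ,   1.   ]]), 'T': array([[ 0.018,  0.984, -0.175,  0.353],
       [-1.   ,  0.019,  0.008, -0.075],
       [ 0.011,  0.175,  0.984,  1.05 ],
       [ 0.   ,  0.   ,  0.   ,  1.   ]])}
{'K': array([[379.437,   0.   , 278.731],
       [  0.   , 379.437, 212.596],
       [  0.   ,   0.   ,   1.   ]]), 'T': array([[-0.516, -0.466,  0.719,  1.165],
       [ 0.856, -0.266,  0.442,  0.333],
       [-0.014,  0.844,  0.536,  0.611],
       [ 0.   ,  0.   ,  0.   ,  1.   ]])}
{'K': array([[342.35847073,   0.        , 280.42128244],
       [  0.        , 342.35847073, 207.41512577],
       [  0.        ,   0.        ,   1.        ]]), 'hand_eye': array([[-1.92973262e-05,  9.67854424e-01,  2.51511061e-01,
         6.82230229e-02],
       [ 9.99999982e-01,  6.66963293e-05, -1.79932490e-04,
        -5.06457754e-04],
       [-1.90923321e-04,  2.51511052e-01, -9.67854407e-01,
        -1.53998093e-01],
       [ 0.00000000e+00,  0.00000000e+00,  0.00000000e+00,
         1.00000000e+00]])}
```

View pics/top0.png

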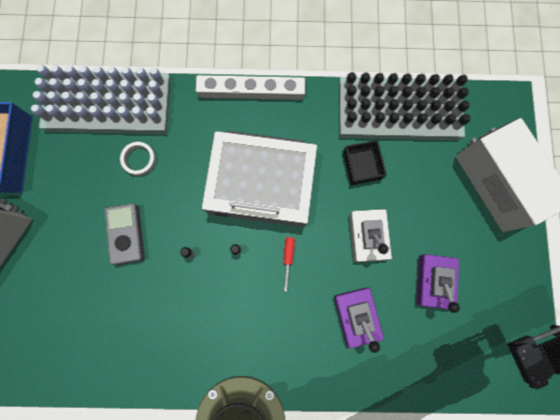

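View pics/scene0.png

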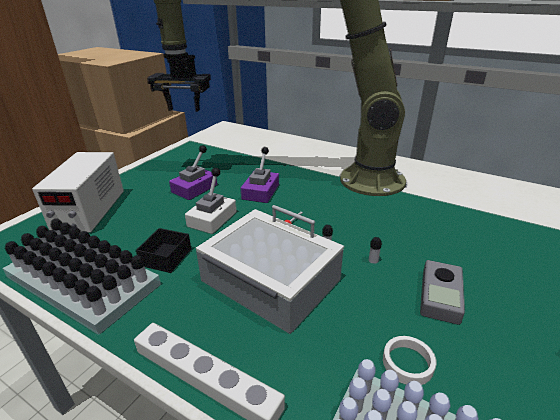

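Top picture: candidates for the dimmer are white (370,236, knob 383,248), purple (439,282) and purple (360,318), so I take the white one. The test box is at (260,178) with its bar handle at (255,210). The lamps stand at (186,252) and (235,249), the driver lies at (289,262) and the bin is at (365,163).

```bash
python3 - <<'E'
from h import *
P=np.load("topP.npy"); im=cv2.imread("pics/top0.png")
S=np.load("sceneP.npy")
cv2.imwrite("pics/crop1.png",cv2.resize(im[120:300,190:410],None,fx=3.5,fy=3.2,interpolation=cv2.INTER_CUBIC))
def reg(P,u0,u1,v0,v1,z0,z1):
    q=P[v0:v1,u0:u1].reshape(-1,3); return q[(q[:,2]>z0)&(q[:,2]<z1)]
def rect(q,n):
    r=cv2.minAreaRect((q[:,:2]*1000).astype(np.float32)); print(n,len(q),np.round(r[0],1),np.round(r[1],1),round(r[2],2), "z",np.round(np.median(q[:,2]),4))
rect(reg(P,345,398,203,270,.037,.053),"case")
rect(reg(P,345,398,203,270,.062,.078),"block")
for n,C,b in (("top",P,(345,400,203,270)),("scene",S,(180,250,160,235))):
    k=reg(C,*b,.095,.2); 
    if n=="scene": k=k[(abs(k[:,0]-.32)<.15)&(k[:,1]<-.2)]
    print(n,"knob",len(k),k.mean(0).round(4),k.min(0).round(4),k.max(0).round(4))
rect(reg(P,195,325,125,235,.083,.1),"cover")
for n,C,b in (("top",P,(195,325,125,235)),("scene",S,(250,340,190,250))):
    h=reg(C,*b,.128,.16); rect(h,n+" handle"); print(h.min(0),h.max(0), h.mean(0))
for n,b in (("lampA",(178,196,244,262)),("lampB",(226,245,240,258))):
    rect(reg(P,*b,.03,.1),n)
rect(reg(P,278,300,230,295,.006,.05),"driver")
E
```

```text
case 1098 [ 468.4 -324.7] [130.   90.6] 5.09 z 0.0455
block 429 [ 468.4 -325.1] [70.  50.6] 4.76 z 0.0706
top knob 132 [ 0.4304 -0.3258  0.1356] [ 0.413  -0.3381  0.0957] [ 0.4567 -0.3155  0.1511]
scene knob 106 [ 0.4401 -0.3246  0.1269] [ 0.4229 -0.3371  0.0961] [ 0.4571 -0.3147  0.1476]
cover 6660 [607.9 -37.2] [260.5 211.5] 83.52 z 0.0972
top handle 214 [518. -27.] [116.7  10.6] 83.12 z 0.1436
[ 0.50771563 -0.0846459   0.13191983] [0.52781325 0.03074245 0.14947698] [ 0.51741568 -0.02689696  0.14346515]
scene handle 208 [522.9 -25.9] [116.3   9.7] 83.45 z 0.141
[ 0.51371846 -0.08386417  0.12862276] [0.53312666 0.03220354 0.14543208] [ 0.52423868 -0.02310361  0.14002912]
lampA 104 [414.1 145.5] [24.6 23.3] 3.17 z 0.0638
lampB 92 [423.8  22.4] [24.7 25.2] 20.58 z 0.0658
driver 324 [ 390.7 -109.2] [139.5  41.4] 2.82 z 0.0226
```

View pics/crop1.png

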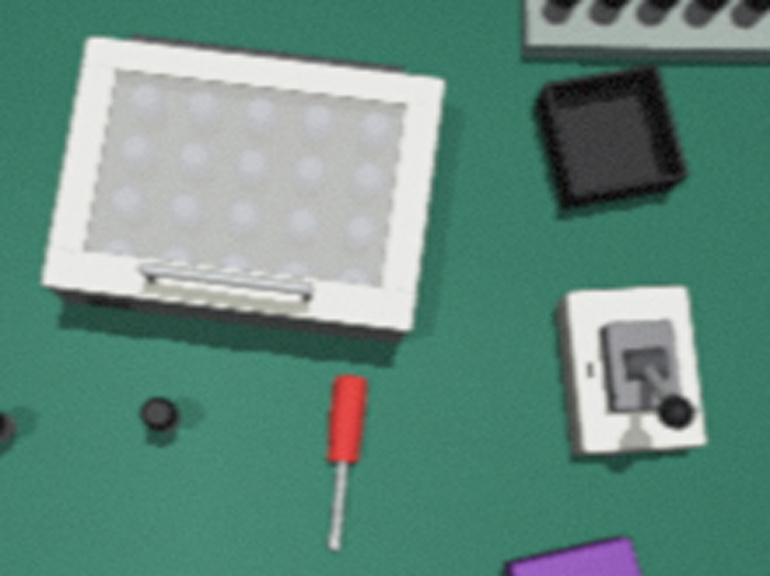

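White dimmer confirmed in the crop: white case, knob at crop (675,410). It measures 130x90 with its top at 45 mm, at (0.468,-0.325) with yaw 5°. The cover measures 260 wide with yaw -6.6°. The handle is at about (0.521,-0.027,0.139), which agrees with the geometry. Next I move above the knob at about (0.430,-0.327,0.136).

Call:
{"api": "arm_command", "payload": {
  "series": [
    [[40,-27,0],0.1],
    [[80,-54,0],0.2],
    [[120,-80,0],0.293],
    [[160,-107,0],0.293],
    [[200,-134,0],0.293]
  ],
  "grip": -1
}}

```text
time_s: 0.6
tool_pos: [0.3781, -0.4028, 0.2302]
tool_rot: [-180.0, 0.0, 5.0]
force: [0.9, -1.1, 0.1]
grip_width: 0.0871
grasp_force: 0.0
```

```bash
cat >> h.py <<'E'
from scipy.spatial.transform import Rotation as R
def go(p,yaw=None):
    o=env.get_obs(); Rt=R.from_euler("xyz",o["tool_rot"],degrees=True)
    print("t",o["time_s"],"pos",o["tool_pos"].round(4),"rot",o["tool_rot"].round(2),"F",o["force"].round(1),"grip",round(o["grip_width"],4),o["grasp_force"].round(1) if o["grasp_force"] else 0)
    if p is not None: print("shift mm",(Rt.inv().apply(np.array(p)-o["tool_pos"])*1000).round(1), "turn",None if yaw is None else np.radians(-(yaw-o["tool_rot"][2])).round(3))
E
python3 -c "
from h import *
go((.43,-.327,.229),5)"
```

```text
t 0.6 pos [ 0.3781 -0.4028  0.2302] rot [-1.7999e+02  2.0000e-02  5.0200e+00] F [ 0.9 -1.1  0.1] grip 0.0871 0
shift mm [ 58.4 -71.    1.2] turn 0.0
```

Call:
{"api": "arm_command", "payload": {
  "series": [
    [[25,-30,0],0],
    [[50,-60,0],0],
    [[58,-71,0],0],
    [[58,-71,0],0],
    [[58,-71,0],0]
  ]
}}

```text
time_s: 1.1
tool_pos: [0.4279, -0.3303, 0.2303]
tool_rot: [180.0, 0.1, 5.0]
force: [0.1, -0.7, -0.1]
grip_width: 0.087
grasp_force: 0.0
```

```bash
python3 - <<'E'
from h import *
o=env.get_obs(); im,d,P=cloud("wrist"); H=viewer.calibration("wrist")["hand_eye"]
Rt=R.from_euler("xyz",o["tool_rot"],degrees=True).as_matrix()
Q=np.concatenate([P,np.ones_like(P[...,:1])],-1)@H.T
W=Q[...,:3]@Rt.T+o["tool_pos"]
cv2.imwrite("pics/w1.png",im)
m=(d>0)&(W[...,2]>.115)&(W[...,2]<.165)&(abs(W[...,1]+.327)<.03)&(abs(W[...,0]-.43)<.04)
q=W[m]; 
from scipy.optimize import least_squares
f=least_squares(lambda c:np.linalg.norm(q-c,axis=1)-.013,[.43,-.327,.136],loss="soft_l1",f_scale=.002)
print(len(q),q.min(0),q.max(0),f.x,f.cost)
go((.43,-.327,.125),5)
E
```

```text
1046 [ 0.4130806  -0.34054012  0.11505442] [ 0.44353238 -0.31482919  0.14871256] [ 0.42624731 -0.32760917  0.13393005] 0.0014557055273912997
t 1.15 pos [ 0.4275 -0.331   0.2303] rot [1.7996e+02 6.0000e-02 4.8600e+00] F [-0.1 -0.4  0. ] grip 0.0868 0
shift mm [  2.9  -3.8 105.3] turn -0.002
```

View pics/w1.png

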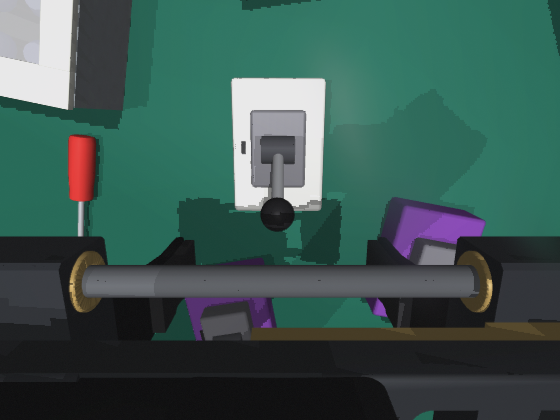

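Wrist picture: black knob at (278,215), centred between the fingers, with the white case under it. The ball fit gives (0.426,-0.328,0.134). I go down and grip.

Call:
{"api": "arm_command", "payload": {
  "series": [
    [[-1,-3,40],0],
    [[-1,-3,80],0],
    [[-1,-3,106],0],
    [[-1,-3,106],0],
    [[-1,-3,106],0]
  ]
}}

```text
time_s: 1.65
tool_pos: [0.427, -0.3276, 0.1249]
tool_rot: [180.0, 0.0, 4.9]
force: [0.7, -0.1, 1.1]
grip_width: 0.0868
grasp_force: 0.0
```

Call:
{"api": "arm_command", "payload": {
  "series": [
    [[0,0,0],0],
    [[0,0,0],0],
    [[0,0,0],0],
    [[0,0,0],0],
    [[0,0,0],0]
  ],
  "grip": 1,
  "grip_force": 10
}}

```text
time_s: 2.15
tool_pos: [0.4279, -0.3261, 0.125]
tool_rot: [180.0, -0.0, 5.0]
force: [0.3, -0.7, -0.3]
grip_width: 0.0549
grasp_force: 0.0
```

```bash
python3 -c "
from h import *
go((.469,-.325,.136),5)"
```

```text
t 2.15 pos [ 0.4279 -0.3261  0.125 ] rot [ 1.7997e+02 -2.0000e-02  5.0400e+00] F [ 0.3 -0.7 -0.3] grip 0.0549 0
shift mm [ 41.    2.5 -11. ] turn 0.001
```

Call:
{"api": "arm_command", "payload": {
  "series": [
    [[0,0,0],0],
    [[0,0,0],0],
    [[0,0,0],0],
    [[0,0,0],0],
    [[0,0,0],0]
  ]
}}

```text
time_s: 2.65
tool_pos: [0.4279, -0.3276, 0.1247]
tool_rot: [179.9, -0.1, 5.0]
force: [1.8, -5.2, -2.7]
grip_width: 0.0249
grasp_force: 10.0
```

Call:
{"api": "arm_command", "payload": {
  "series": [
    [[10,0,-4],0],
    [[20,1,-7],0],
    [[30,1,-10],0],
    [[41,1,-12],0],
    [[41,1,-12],0]
  ]
}}

```text
time_s: 3.15
tool_pos: [0.4707, -0.324, 0.1366]
tool_rot: [179.9, -0.1, 5.1]
force: [0.9, -5.5, -0.1]
grip_width: 0.0252
grasp_force: 10.0
```

Call:
{"api": "arm_command", "payload": {
  "series": [
    [[0,0,0],0],
    [[0,0,0],0],
    [[0,0,0],0],
    [[0,0,0],0],
    [[0,0,0],0]
  ]
}}

```text
time_s: 3.65
tool_pos: [0.4697, -0.3241, 0.1365]
tool_rot: [179.9, -0.1, 5.0]
force: [1.0, -4.3, -0.1]
grip_width: 0.0252
grasp_force: 10.0
```

```bash
python3 - <<'E'
from h import *
go((.469,-.325,.136),5)
o=env.get_obs(); im,d,P=cloud("wrist"); cv2.imwrite("pics/w2.png",im)
im,d,P=cloud("scene"); q=P[150:240,170:260].reshape(-1,3)
q=q[(q[:,2]>.08)&(q[:,2]<.13)&(abs(q[:,1]+.325)<.01)&(abs(q[:,0]-.469)<.05)]
print(len(q)); print(q[np.argsort(q[:,2])][::max(1,len(q)//12)].round(3))
E
```

```text
Traceback (most recent call last):
  File "h.py", line 13, in go
    print("t",o["time_s"],"pos",o["tool_pos"].round(4),"rot",o["tool_rot"].round(2),"F",o["force"].round(1),"grip",round(o["grip_width"],4),o["grasp_force"].round(1) if o["grasp_force"] else 0)
                                                                                                                                            ^^^^^^^^^^^^^^^^^^^^^^
AttributeError: 'float' object has no attribute 'round'
```

Call:
{"api": "arm_command", "payload": {
  "series": [
    [[0,0,0],0],
    [[0,0,0],0],
    [[0,0,0],0],
    [[0,0,0],0],
    [[0,0,0],0]
  ],
  "grip": -1
}}

```text
time_s: 4.15
tool_pos: [0.4688, -0.3229, 0.1365]
tool_rot: [-180.0, 0.0, 5.1]
force: [0.7, -0.4, 0.1]
grip_width: 0.0569
grasp_force: 0.0
```

Call:
{"api": "arm_command", "payload": {
  "series": [
    [[0,0,0],0],
    [[0,0,0],0],
    [[0,0,-30],0],
    [[0,0,-70],0],
    [[0,0,-110],0]
  ]
}}

```text
time_s: 4.65
tool_pos: [0.4682, -0.3231, 0.2474]
tool_rot: [-180.0, 0.1, 5.0]
force: [1.0, -0.7, 0.6]
grip_width: 0.0857
grasp_force: 0.0
```

```bash
sed -i 's/o\["grasp_force"\].round(1) if o\["grasp_force"\] else 0/round(float(o["grasp_force"]),1)/' h.py; python3 - <<'E'
from h import *
from scipy.optimize import least_squares
go((.521,-.0267,.246),83.4)
o=env.get_obs(); im,d,P=cloud("wrist"); H=viewer.calibration("wrist")["hand_eye"]
Rt=R.from_euler("xyz",o["tool_rot"],degrees=True).as_matrix()
W=(np.concatenate([P,np.ones_like(P[...,:1])],-1)@H.T)[...,:3]@Rt.T+o["tool_pos"]
cv2.imwrite("pics/w2.png",im)
m=(d>0)&(W[...,2]>.125)&(W[...,2]<.175)&(abs(W[...,1]+.325)<.03)&(abs(W[...,0]-.469)<.04)
q=W[m]
f=least_squares(lambda c:np.linalg.norm(q-c,axis=1)-.013,[.469,-.327,.147],loss="soft_l1",f_scale=.002)
print(len(q),f.x.round(4),f.cost)
b=W[(d>0)&(abs(W[...,2]-.045)<.006)&(abs(W[...,1]+.325)<.07)&(abs(W[...,0]-.469)<.09)]
print(cv2.minAreaRect((b[:,:2]*1000).astype(np.float32)))
E
```

```text
t 4.65 pos [ 0.4682 -0.3231  0.2474] rot [-1.7995e+02  5.0000e-02  5.0300e+00] F [ 1.  -0.7  0.6] grip 0.0857 0.0
shift mm [  78.6 -290.7    1.6] turn -1.368
876 [ 0.4658 -0.3243  0.1468] 0.00010249439781633365
((468.5041198730469, -324.1773376464844), (128.75326538085938, 90.0231704711914), 4.701678276062012)
```

View pics/w2.png

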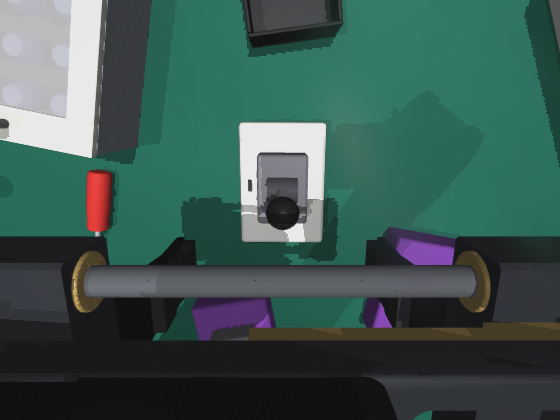

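Wrist picture: the knob (282,213) stands over the block. The fit gives a lean of about 0.03 rad off upright, so the lever is good. Now I go above the handle.

Call:
{"api": "arm_command", "payload": {
  "series": [
    [[9,-33,0],-0.14],
    [[18,-66,0],-0.28],
    [[27,-100,0],-0.42],
    [[36,-133,0],-0.56],
    [[45,-166,0],-0.7]
  ]
}}

```text
time_s: 5.2
tool_pos: [0.499, -0.1527, 0.2466]
tool_rot: [180.0, -0.0, 45.5]
force: [0.1, 0.0, 0.2]
grip_width: 0.0867
grasp_force: 0.0
```

```bash
python3 -c "
from h import *
go((.521,-.0267,.246),83.4)"
```

```text
t 5.2 pos [ 0.499  -0.1527  0.2466] rot [179.97  -0.    45.46] F [0.1 0.  0.2] grip 0.0867 0.0
shift mm [105.2 -72.7   0.5] turn -0.662
```

Call:
{"api": "arm_command", "payload": {
  "series": [
    [[26,-18,0],-0.14],
    [[52,-36,0],-0.28],
    [[79,-54,0],-0.42],
    [[105,-73,0],-0.56],
    [[105,-73,0],-0.662]
  ]
}}

```text
time_s: 5.7
tool_pos: [0.5217, -0.022, 0.2468]
tool_rot: [180.0, -0.1, 83.8]
force: [0.2, 1.2, -0.6]
grip_width: 0.0871
grasp_force: 0.0
```

```bash
python3 - <<'E'
from h import *
go((.521,-.0267,.130),83.4)
o=env.get_obs(); im,d,P=cloud("wrist"); H=viewer.calibration("wrist")["hand_eye"]
Rt=R.from_euler("xyz",o["tool_rot"],degrees=True).as_matrix()
W=(np.concatenate([P,np.ones_like(P[...,:1])],-1)@H.T)[...,:3]@Rt.T+o["tool_pos"]
cv2.imwrite("pics/w3.png",im)
m=(d>0)&(W[...,2]>.128)&(W[...,2]<.155)&(abs(W[...,1]+.027)<.08)&(abs(W[...,0]-.521)<.03)
q=W[m]; print(len(q),q.mean(0),q.min(0),q.max(0),cv2.minAreaRect((q[:,:2]*1000).astype(np.float32)))
E
```

```text
t 5.7 pos [ 0.5217 -0.022   0.2468] rot [ 1.7995e+02 -1.4000e-01  8.3830e+01] F [ 0.2  1.2 -0.6] grip 0.0871 0.0
shift mm [ -5.   -0.2 116.8] turn 0.007
1555 [ 0.51920202 -0.01479085  0.14284618] [ 0.50873231 -0.06855234  0.13833875] [0.52883072 0.03310109 0.14545958] ((519.0421142578125, -17.561721801757812), (101.64602661132812, 9.3078031539917), 83.44377899169922)
```

View pics/w3.png

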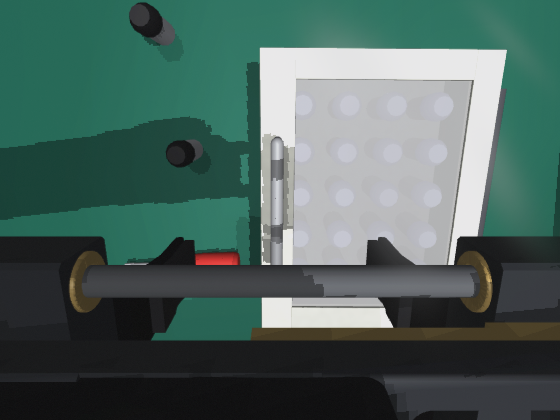

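Wrist picture: the bar handle runs from (277,140) down between the fingers, parallel to the pads; the lamps at (146,20) and (180,153) are clear. I go down and grip the bar.

Call:
{"api": "arm_command", "payload": {
  "series": [
    [[-5,-1.5,40],0],
    [[-5,-1.5,80],0],
    [[-5,-1.5,110],0],
    [[-5,-1.5,118],0],
    [[-5,-1.5,118],0]
  ]
}}

```text
time_s: 6.25
tool_pos: [0.5184, -0.0335, 0.1277]
tool_rot: [-179.9, -0.0, 83.0]
force: [-0.4, -0.1, 0.3]
grip_width: 0.0873
grasp_force: 0.0
```

Call:
{"api": "arm_command", "payload": {
  "series": [
    [[0,0,0],0],
    [[0,0,0],0],
    [[0,0,0],0],
    [[0,0,0],0],
    [[0,0,0],0]
  ],
  "grip": 1,
  "grip_force": 35
}}

```text
time_s: 6.75
tool_pos: [0.5194, -0.033, 0.129]
tool_rot: [180.0, 0.0, 83.1]
force: [0.5, -1.4, -0.3]
grip_width: 0.0549
grasp_force: 0.0
```

Call:
{"api": "arm_command", "payload": {
  "series": [
    [[0,0,0],0],
    [[0,0,0],0],
    [[0,0,0],0],
    [[0,0,0],0],
    [[0,0,0],0]
  ]
}}

```text
time_s: 7.25
tool_pos: [0.5191, -0.033, 0.1285]
tool_rot: [-180.0, 0.0, 83.1]
force: [0.3, -0.7, -0.7]
grip_width: 0.015
grasp_force: 0.0
```

Call:
{"api": "arm_command", "payload": {
  "series": [
    [[0,0,0],0],
    [[0,0,0],0],
    [[0,0,0],0],
    [[0,0,0],0],
    [[0,0,0],0]
  ]
}}

```text
time_s: 7.75
tool_pos: [0.5174, -0.0328, 0.1283]
tool_rot: [-179.8, 0.0, 83.1]
force: [-5.4, 0.9, 3.3]
grip_width: 0.0087
grasp_force: 35.0
```

```bash
python3 - <<'E'
from h import *
go(None)
o=env.get_obs(); Rt=R.from_euler("xyz",o["tool_rot"],degrees=True)
for th in np.radians(np.arange(0,46,4.5)):
    f=lambda t:(-.187*np.cos(t)+.048*np.sin(t), .048*np.cos(t)+.187*np.sin(t))
    dx,dz=np.subtract(f(th),f(0)); y=np.radians(-6.6)
    print(round(np.degrees(th),1),(Rt.inv().apply([dx*np.cos(y),dx*np.sin(y),dz])*1000).round(1))
E
```

```text
t 7.75 pos [ 0.5174 -0.0328  0.1283] rot [-1.7977e+02  3.0000e-02  8.3080e+01] F [-5.4  0.9  3.3] grip 0.0087 35.0
0.0 [0. 0. 0.]
4.5 [  0.    4.3 -14.5]
9.0 [  0.    9.7 -28.7]
13.5 [  0.1  16.2 -42.4]
18.0 [  0.1  23.8 -55.5]
22.5 [  0.1  32.3 -68. ]
27.0 [  0.2  41.8 -79.8]
31.5 [  0.2  52.3 -90.8]
36.0 [   0.3   63.5 -101. ]
40.5 [   0.4   75.5 -110.3]
45.0 [   0.4   88.2 -118.5]
```

Call:
{"api": "arm_command", "payload": {
  "series": [
    [[0,1.5,-6],0],
    [[0,3.3,-11.5],0],
    [[0,5.3,-17.5],0],
    [[0,7.3,-23],0],
    [[0,9.7,-28.7],0]
  ]
}}

```text
time_s: 8.25
tool_pos: [0.5268, -0.0339, 0.1568]
tool_rot: [-179.7, 0.0, 83.1]
force: [-6.4, 1.5, -1.5]
grip_width: 0.0087
grasp_force: 35.0
```

Call:
{"api": "arm_command", "payload": {
  "series": [
    [[0,3,-6.9],0],
    [[0,6.5,-13.7],0],
    [[0,10.2,-20.3],0],
    [[0,14.1,-26.8],0],
    [[0,18.1,-33],0]
  ]
}}

```text
time_s: 8.75
tool_pos: [0.5444, -0.0359, 0.1901]
tool_rot: [-179.6, 0.0, 83.1]
force: [-7.9, 0.8, 1.2]
grip_width: 0.0092
grasp_force: 35.0
```

```bash
python3 -c "
from h import *
go(None)"
```

```text
t 8.75 pos [ 0.5444 -0.0359  0.1901] rot [-1.7964e+02  2.0000e-02  8.3080e+01] F [-7.9  0.8  1.2] grip 0.0092 35.0
```

Call:
{"api": "arm_command", "payload": {
  "series": [
    [[0,3,-6],0],
    [[0,7,-11.6],0],
    [[0,11.2,-17.3],0],
    [[0,15.7,-22.8],0],
    [[0,20.5,-28.2],0]
  ]
}}

```text
time_s: 9.25
tool_pos: [0.5672, -0.0386, 0.2189]
tool_rot: [-180.0, -0.0, 83.1]
force: [-4.7, 1.7, -1.0]
grip_width: 0.0091
grasp_force: 35.0
```

Call:
{"api": "arm_command", "payload": {
  "series": [
    [[0,5.5,-5],0],
    [[0,11.2,-10.2],0],
    [[0,17.2,-15],0],
    [[0,23.2,-19.6],0],
    [[0,36,-27.7],0]
  ]
}}

```text
time_s: 9.75
tool_pos: [0.6017, -0.0426, 0.2475]
tool_rot: [-179.8, 0.0, 83.1]
force: [-8.9, 1.7, 7.4]
grip_width: 0.0089
grasp_force: 35.0
```

Call:
{"api": "arm_command", "payload": {
  "series": [
    [[0,0,0],0],
    [[0,0,0],0],
    [[0,0,0],0],
    [[0,0,0],0],
    [[0,0,0],0]
  ]
}}

```text
time_s: 10.25
tool_pos: [0.6032, -0.0428, 0.2483]
tool_rot: [179.9, 0.0, 83.1]
force: [-6.6, 0.7, 6.7]
grip_width: 0.0084
grasp_force: 35.0
```

```bash
python3 - <<'E'
from h import *
o=env.get_obs(); go(None)
y=np.radians(-6.6); hinge=np.array([.608+.1*np.cos(y),-.037+.1*np.sin(y)])
def ang(p): return np.degrees(np.arctan2(p[1],-p[0])-np.arctan2(48,187))
g=o["tool_pos"]; dx=((g[:2]-hinge)@[np.cos(y),np.sin(y)])*1000
print("angle from grip",ang((dx,(g[2]+.011-.091)*1000)))
for n in("top","scene"):
    im,d,P=cloud(n); cv2.imwrite(f"pics/{n}9.png",im)
    L=P-np.r_[hinge,.091]; a=L[...,0]*np.cos(y)+L[...,1]*np.sin(y); b=-L[...,0]*np.sin(y)+L[...,1]*np.cos(y)
    m=(d>0)&(abs(abs(b)-.118)<.008)&(L[...,2]>.02)&(L[...,2]<.17)&(a<-.0)&(a>-.2)
    print(n,m.sum(), np.degrees(np.arctan2(*np.polyfit(-a[m],L[...,2][m],1)[:1],1)) if m.sum()>20 else 0)
    if n=="top":
        P0=np.load("topP.npy")
        for k,(u0,u1,v0,v1,z0) in dict(lampA=(178,196,244,262,.03),lampB=(226,245,240,258,.03),driver=(278,300,230,295,.006),caps=(340,390,138,190,.01),tape=(115,160,138,180,.01),knob=(345,400,203,270,.13)).items():
            f=lambda C:(lambda q:q[(q[:,2]>z0)&(q[:,2]<.17)].mean(0).round(3))(C[v0:v1,u0:u1].reshape(-1,3)); print(k,f(P0),f(P))
E
```

```text
t 10.25 pos [ 0.6032 -0.0428  0.2483] rot [1.7993e+02 1.0000e-02 8.3080e+01] F [-6.6  0.7  6.7] grip 0.0084 35.0
angle from grip 43.860769247367394
top 544 43.62610602399246
lampA [0.414 0.144 0.061] [0.414 0.144 0.062]
lampB [0.424 0.022 0.064] [nan nan nan]
driver [ 0.411 -0.113  0.022] [nan nan nan]
caps [ 0.667 -0.314  0.036] [ 0.667 -0.315  0.036]
tape [0.667 0.299 0.022] [0.667 0.299 0.022]
knob [ 0.425 -0.326  0.144] [ 0.465 -0.323  0.156]
scene 1137 44.089430441862945<stdin>:15: RuntimeWarning: Mean of empty slice.
  ret = um.true_divide(
```

View pics/scene9.png

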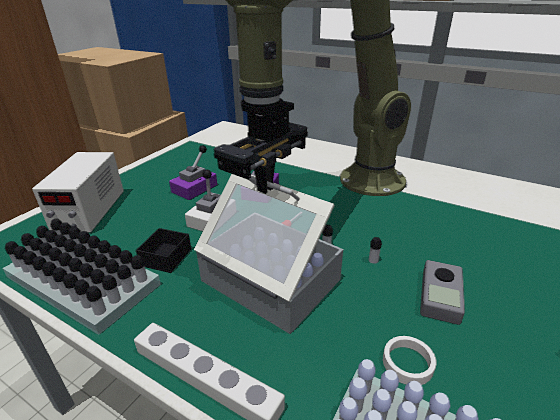

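The scene picture shows the cover open (about 44° by three measures) and held by the gripper on the bar (280,190). The lever stands upright (208,180), and the lamps (328,232) and (376,245), tape and bin are in place. I hand it in.

```bash
python3 -c "
from h import *
print(env.sign_off())"
```

```text
the job is handed in; nothing more can be done
None
```

I handed the job in at about 10 s of robot time: the lever stands upright (0.77 rad measured), and the gripper is holding the cover at about 44°. The lamps, tape and bin measured or looked unmoved; the arm hid the screwdriver from the top camera at the end, so I didn't re-measure it. No verdict came back.

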